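# Pack a two-layer drive kit

### The arm

A 6-joint arm with a two-finger parallel gripper is mounted at the origin on a cart in front of the work surface, level with it; the furniture and walls round the work are solid. World frame = base frame: x ahead of the robot, y to its left, z up, the work surface at z = 0. Lengths are in m, angles in rad, forces in N, time in s.
With the tool pointing down it reaches from about 0.25 to 0.725 m from the base axis. Payload 4 kg.
Tool frame: the origin (TCP) lies on the centre line of the jaws, within the pads' length; the fingertips stand ahead of it and the grasp point (between the pads) lies 3 mm ahead of it (bot.tcp_to_tips is the z of the fingertips in the tool frame, in m); z points along the fingers, y is the line along which they close (so a half turn about z gives the same grasp; the last joint's range is limited). The gripper opens to 85 mm and grips with 20 to 120 N. Pads are 22 mm wide; open, the fingers measure 114 mm over their backs; the gripper's body (76 mm by 85 mm) begins 54 mm behind the grasp point. The pads swing forward as they close: fully open they stand 13 mm farther back than shut.
Start: joints at [-1.18, 0.241, 0.005, 1.335, 0, 1.571], TCP at [0.19, -0.462, 0.253] pointing down, gripper open.
Joint ranges: [-2.72, 2.72], [-1.05, 1.87], [-1.09, 1.28], [-1.99, 2.15], [-1.42, 1.44], [-3.14, 3.14]. Speed limits (rad/s): [2.79, 2.79, 3.14, 3.14, 3.14, 3.14].

### API

Orientations are given as a unit quaternion [x, y, z, w].
In Python, from workcell import telemetry, camera, camera_params, ticket, boxes_of, cut_out, spot_point, bot gives the robot as it stands.
- The arm moves only by the shell command python3 -m creep 'ROWS'. ROWS is text: rows parted by semicolons, each of 5 numbers parted by spaces: the opening, from 0 (shut) to 1 (fully open), then the shift along the tool's x, y, z in units of 150 mm (1.0 is 150 mm), then the turn about the tool's z in units of 180 degrees (1.0 is 180 degrees). In form: claw x y z turn; .... A call has 1 to 12 rows; each row is the pose to reach, as a shift and turn from the pose commanded when the call began, along the tool's axes at that moment, turning the shorter way round; what a row does not reach only later rows make up. A row lasts 1/8 s, in which the tool goes at most 62.5 mm and 10.7 degrees, less where a joint would pass 70% of its speed; a pose out of reach is approached as far as the arm can. A call with a number of a shift or a turn outside -1 to 1 is refused whole. A call with a gripper value outside its range is refused whole. The fingers move at their own pace and stop on an object; the grip force is fixed at half the most. Time passes only in rows, so rows that repeat a pose let the fingers close. It gives the time, the measured TCP pose, the force, the opening and the grip force at its end, in the units of the state.
- telemetry.get_obs(): the state, without advancing time (a new reading comes with each control period).
- camera(name): name is "scene" or "top" or "wrist"; returns the picture (384x512x3 uint8, red, green, blue); there is no depth.
- camera_params(name): a dict with "camera_matrix" (3x3 intrinsics, pixels), "eye" and "attitude" of the camera in the world. Camera axes: x right, y down, z forward; pixel columns grow to the right and rows downward; lengths in m; the calibration is good to about 2 mm. The wrist camera is an equidistant fisheye: a pixel r from the principal point sees the ray r / f radians off the axis. A picture is of the moment at which its call begins: read the wrist's pose just before it. camera_params takes no time and is no camera call; for the wrist camera it gives the pose at the moment of the call.
- ticket.job_done(): hands the job in; it is judged then, once.
Trained networks look in the newest picture that a camera, given by its name, has taken for a name from the list of things; names that differ only in an ending like _2 or _b are one class to them, and where a whole thing is asked for, a point or a joint stands for the part that bears it (a point fixed in the world has none). Each returns a list of dicts, best first, with "conf" (0 to 1); they miss things now and then, are a little off and sometimes report something else, mostly with a low value. They report only what shows in the picture. A call takes as long as a camera call. They do not tell look-alikes from the thing itself.
- boxes_of(thing, camera): "at" ([x, y, z] in m, in world coordinates, good to about 4 mm: the middle of the surface that is visible of it).
- cut_out(thing, camera): "pixels" (384x512 bool, what is visible of it).
- spot_point(thing, camera): "at" ([x, y, z] in m, in world coordinates, good to about 4 mm: a listed point, or the origin of a listed thing).
The state is a dict: "clock": time; "joint_pos": joint angles; "joint_vel": joint speeds; "tau": joint torques, N m; "eef_pos": TCP position; "tool_rot": TCP orientation; "ft_force": force on the tool from outside, world axes, zero at the start; "ft_torque": the same for the moment, N m; "grip_width": finger opening in m; "grasp_force": force on a finger pad.
Only numpy, scipy, OpenCV 4.12 (cv2) and the standard library are available. Lean on these libraries where they do the work, as an engineer would, in place of code of your own. Each camera call takes 0.05 s, during which the arm holds its last target. There are 200 camera calls.

### The job

Pack the drive kit in this order. Lay the gear flat, hub up, in the middle of the empty half of the lower tray, beside the coupling's half; then stack the upper tray on the lower one so that all four corner pins drop fully into the sockets; then stand the motor upright on the upper tray directly above the gear, and the glue bottle upright directly above the coupling. Leave the coupling, the screw jar and the aluminium profile where they are.

Things in the scene. Friction and masses are not known exactly. Their poses are not given: they have to be found in the camera images.
- base_tray: Lower tray (in mm), grey, fixed, any yaw, 160 (x) x 100 mm. Origin: centre of underside. Floor top z=5; rim to z=14; divider to z=13 along y at x=0 parts two halves, middles at x=+38 and -38, y=0; coupling stands in the +x half, the other empty. Corner posts 22 mm square, top z=44, at x=+-69, y=+-39, each with a 13 mm square socket 15 deep in its top.
- top_tray: Upper tray (in mm), loose, white, 0.2 kg, 160 (x) x 100 mm, on 4 tapered pins (10 mm thick, 12 long) at x=+-69, y=+-39. Origin: centre, level of pin tips. Floor z=12 to 17, rim to z=25. Grip rib at x=0: 10 thick in x, 70 long in y, top z=55; 18 mm gussets to z=27 at its ends. Fits either way round, pin play 1.5 mm. Seated: rests on the posts, origin 32 mm above the lower tray's.
- gear: Gear: flat toothed wheel, 50 mm diameter, 9 mm thick, with a round hub 16 mm in diameter on top, from z = 9 to 15 mm (grip the hub); 12 g. Lies flat, hub up. Origin: centre of the underside, z up.
- coupling: Shaft coupling: plain metal cylinder 22 mm in diameter, 30 mm high, standing on end near the middle of one half of the lower tray from the start (it fits under the upper tray). Origin: centre of the underside, z up. Not to be moved.
- motor: Motor: dark can 28 mm in diameter and 24 mm high with a thin 3 mm shaft on top up to z = 36 mm, 60 g, standing shaft up. Origin: centre of the underside, z up.
- glue_bottle: Glue bottle: small brown bottle with a white ribbed cap (the cap is the widest part, z = 49 to 66 mm), 41 mm in diameter, 66 mm high, 60 g, standing upright. Origin: centre of the underside, z up.
- screw_jar: Bystander: clear jar with a lid, 55 mm in diameter, 62 mm high, standing near the parts. Origin: centre of the underside. Not to be moved.
- profile: Bystander: offcut of aluminium profile lying flat, 20 x 80 x 20 mm, long along its y. Origin: centre of the underside. Not to be moved.
Mind the look-alikes: they are no part of the job. Leave any purple look-alike of the motor alone.

How it is judged:
On the way, in this order (a step that is already met when the one before it is completed fails the run):
1. the gear lies in the middle of the empty half of the lower tray (x of gear in the frame of base_tray between -0.053 and -0.023 m and y of gear in the frame of base_tray between -0.015 and 0.015 m and z of gear in the frame of base_tray between 0.001 and 0.01 m and angle between gear's own z axis and vertical below 0.12 rad), for 0.2 s.
2. the upper tray is seated on the lower one, all pins in their sockets (z of top_tray in the frame of base_tray between 0.029 and 0.0345 m and horizontal distance between top_tray and base_tray below 0.004 m and angle between the x axis of top_tray and the x axis of base_tray, either way round below 0.05 rad and angle between top_tray's own z axis and vertical below 0.04 rad), for 0.2 s.
3. the motor stands above the gear and the glue bottle above the coupling (z of motor in the frame of top_tray between 0.013 and 0.021 m and horizontal distance between motor and gear below 0.015 m and angle between each of motor, glue_bottle's own z axis and vertical below 0.1 rad and z of glue_bottle in the frame of top_tray between 0.013 and 0.021 m and horizontal distance between glue_bottle and coupling below 0.015 m), for 0.2 s.
At the end, for the whole second after the job is handed in: Gear flat and coupling upright within 15 mm of the middle of their halves; upper tray seated (2.5 mm of full depth, 4 mm sideways, 0.05 rad); motor and bottle upright on its floor, centres within 15 mm of the gear's and the coupling's as seen from above; all at rest (all of step 1 and all of step 2 and all of step 3 and x of coupling in the frame of base_tray between 0.023 and 0.053 m and y of coupling in the frame of base_tray between -0.015 and 0.015 m and z of coupling in the frame of base_tray between 0.001 and 0.01 m and angle between coupling's own z axis and vertical below 0.12 rad and linear speed of each of gear, coupling, top_tray, motor, glue_bottle below 0.02 m/s); the robot touches nothing.
It fails at once if the screw jar or the profile is shifted by more than 25 mm (distance of any of screw_jar, profile from where it was at the start of the episode above 0.025 m).
It fails at once if the coupling is shifted by more than 20 mm (distance of coupling from where it was at the start of the episode above 0.02 m).
It also fails if it takes over 104 s, if anything falls off the work surface, if the arm or the gripper's body presses on something with over 40 N, if the wrist force passes 120 N, or if a joint passes its speed limit or range.

## Working session

There is one attempt and no reset: what is moved stays moved. The work goes in short steps, Python scripts to look and compute and a shell command to move; the robot and the scene stay as the last step left them, time stands still between calls to the robot, and variables do not carry over. Pictures are saved under pics/ and viewed, at most 14 in all, crops included, and the job is handed in when it is done.

```bash
ls; mkdir -p pics; python3 - <<'E'
from workcell import telemetry,camera,camera_params,boxes_of,spot_point,bot
import cv2,numpy as np
o=telemetry.get_obs();print(o['clock'],o['eef_pos'],o['tool_rot'],bot.tcp_to_tips)
for c in("scene","top"):
    cv2.imwrite(f"pics/{c}0.png",cv2.cvtColor(camera(c),cv2.COLOR_RGB2BGR))
    p=camera_params(c);print(c,p['eye'],p['camera_matrix'])
    for t in("base_tray","top_tray","gear","coupling","motor","glue_bottle","screw_jar","profile"):
        print(t,[(round(d['conf'],2),np.round(d['at'],3).tolist()) for d in spot_point(t,c)])
E
```

```text
pics
0.0 [ 0.19025536 -0.46176103  0.25242067] [ 9.80971825e-01  1.94147365e-01 -1.97808993e-04 -1.02016281e-03] 0.022
scene [-0.04487194  0.43866013  0.8168861 ] [[380.40153164   0.         259.17675217]
 [  0.         380.40153164 198.88207156]
 [  0.           0.           1.        ]]
base_tray [(0.59, [0.564, 0.108, 0.002])]
top_tray []
gear [(0.51, [0.607, 0.311, -0.001])]
coupling [(0.42, [0.528, 0.108, 0.004])]
motor [(0.49, [0.437, 0.266, 0.005]), (0.45, [0.37, 0.289, -0.004])]
glue_bottle [(0.84, [0.461, -0.128, 0.001])]
screw_jar [(0.74, [0.529, 0.109, 0.003]), (0.66, [0.357, -0.269, 0.003])]
profile [(0.73, [0.48, 0.344, 0.003])]
top [0.37874477 0.01019601 1.11241643] [[355.28578509   0.         257.07293769]
 [  0.         355.28578509 185.78467537]
 [  0.           0.           1.        ]]
base_tray [(0.97, [0.569, 0.114, -0.001])]
top_tray [(0.93, [0.477, -0.284, -0.001])]
gear [(0.6, [0.608, 0.315, 0.002])]
coupling [(0.36, [0.527, 0.106, 0.006]), (0.34, [0.368, 0.293, 0.002])]
motor [(0.63, [0.353, -0.268, -0.0]), (0.59, [0.367, 0.29, 0.002]), (0.52, [0.435, 0.265, 0.001])]
glue_bottle [(0.46, [0.458, -0.127, -0.001])]
screw_jar [(0.86, [0.355, -0.269, -0.002])]
profile [(0.58, [0.483, 0.343, 0.005]), (0.55, [0.57, 0.112, -0.0])]
```

View pics/scene0.png

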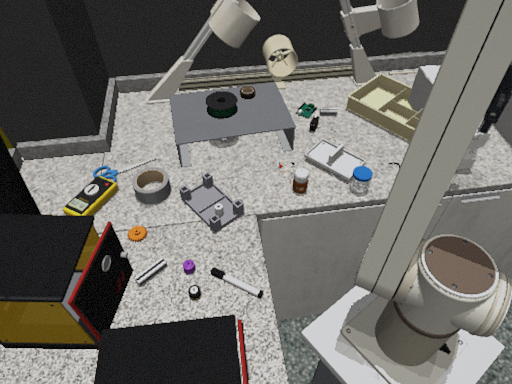

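View pics/top0.png

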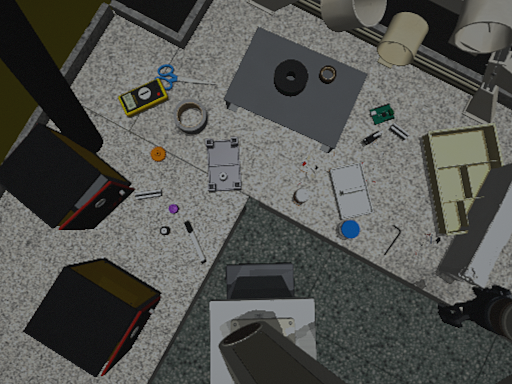

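Listing look-alikes: motor candidates are the black can (scene 195,291 / top 165,230) and the purple can (scene 189,267 / top 174,209), and I choose the black one. The gear is the orange wheel (scene 137,233); the black roll and grey ring are not it. The bottle is the brown one with a white cap (scene 300,181), and the jar has a blue lid (362,180). The upper tray is white (scene 335,160).

Next I move the arm over the gear and look.

```bash
cat > h.py <<'E'
from workcell import telemetry,camera,camera_params,boxes_of,spot_point,cut_out,bot
import cv2,numpy as np
from scipy.spatial.transform import Rotation as Ro
def pose():
    o=telemetry.get_obs(); R=Ro.from_quat(o['tool_rot']).as_matrix(); return o,np.array(o['eef_pos']),R,np.degrees(np.arctan2(R[1,0],R[0,0]))
def shot(c,name=None):
    p=camera_params(c); im=cv2.cvtColor(camera(c),cv2.COLOR_RGB2BGR)
    if name: cv2.imwrite(f"pics/{name}.png",im)
    return im,p
def Rc(p):
    a=np.array(p['attitude']); return a if a.shape==(3,3) else Ro.from_quat(a).as_matrix()
def ray(p,uv,fish=True):
    K=p['camera_matrix']; uv=np.atleast_2d(np.asarray(uv,float))
    x=(uv-[K[0][2],K[1][2]])/[K[0][0],K[1][1]]
    if fish:
        r=np.hypot(*x.T)[:,None]+1e-12; d=np.hstack([x/r*np.sin(r),np.cos(r)])
    else: d=np.hstack([x,np.ones((len(x),1))]); d/=np.linalg.norm(d,axis=1)[:,None]
    return np.array(p['eye']),d@Rc(p).T
def onz(p,uv,z,fish=True):
    e,d=ray(p,uv,fish); return e+d*((z-e[2])/d[:,2])[:,None]
def proj(p,X,fish=True):
    K=p['camera_matrix']; q=(np.atleast_2d(X)-p['eye'])@Rc(p); 
    if fish:
        n=np.hypot(q[:,0],q[:,1])+1e-12; t=np.arctan2(n,q[:,2]); x=q[:,:2]/n[:,None]*t[:,None]
    else: x=q[:,:2]/q[:,2:]
    return x*[K[0][0],K[1][1]]+[K[0][2],K[1][2]]
def tri(obs):
    A=np.zeros((3,3));b=np.zeros(3)
    for e,d in obs:
        M=np.eye(3)-np.outer(d,d);A+=M;b+=M@e
    return np.linalg.solve(A,b)
def go(T,yaw=None):
    "rows for TCP target T (world), tool-x yaw in deg"
    o,e,R,y=pose(); d=R.T@(np.array(T)-e)/.15
    t=0 if yaw is None else ((y-yaw+90)%180-90)/180
    print('now',round(o['clock'],2),np.round(e,4),round(y,2),'J6',round(o['joint_pos'][5],2),'go',np.round(d,3),'turn',round(t,4))
E
M=".908 -.744 0 0"
for i in 1; do python3 -m creep '1 .3 -.25 0 0;1 .6 -.5 0 0;1 .908 -.744 0 0' && python3 -m creep '1 .3 -.25 0 0;1 .6 -.5 0 0;1 .908 -.744 0 0' && python3 -m creep '1 .3 -.25 0 0;1 .6 -.5 0 0;1 .908 -.744 0 0' && python3 -m creep '1 .3 -.25 0 0;1 .6 -.5 0 0;1 .908 -.744 0 0'; done
python3 - <<'E'
from h import *
im,p=shot("wrist","w1"); print(p['camera_matrix'],p['eye']); go([.607,.313,.25])
for t in("base_tray","coupling","gear","motor"): print(t,[(round(d['conf'],2),np.round(d['at'],4).tolist()) for d in spot_point(t,"wrist")])
E
```

```text
clock: 1.27
eef_pos: [0.2744, -0.3059, 0.2534]
tool_rot: [0.981, 0.194, 0.0, 0.0]
ft_force: [1.2, 0.0, -0.3]
grip_width: 0.0856
grasp_force: 0.0
clock: 1.65
eef_pos: [0.358, -0.1505, 0.2537]
tool_rot: [0.981, 0.194, 0.001, 0.0]
ft_force: [0.8, 0.5, -0.0]
grip_width: 0.0854
grasp_force: 0.0
clock: 2.02
eef_pos: [0.4414, 0.0048, 0.2537]
tool_rot: [0.981, 0.194, 0.001, 0.0]
ft_force: [1.3, -0.9, 0.8]
grip_width: 0.0855
grasp_force: 0.0
clock: 2.4
eef_pos: [0.5249, 0.1599, 0.2535]
tool_rot: [0.981, 0.194, 0.0, 0.0]
ft_force: [0.1, -0.9, 0.5]
grip_width: 0.0853
grasp_force: 0.0
[[297.31863964   0.         258.72200977]
 [  0.         297.31863964 193.19435785]
 [  0.           0.           1.        ]] [0.59888606 0.18989341 0.37409532]
now 2.45 [0.528  0.1661 0.2521] 22.71 J6 3.05 go [ 0.864 -0.7    0.021] turn 0
base_tray [(0.75, [0.5665, 0.109, 0.004])]
coupling [(0.56, [0.5269, 0.11, 0.0025])]
gear [(0.79, [0.6119, 0.3171, -0.0002])]
motor [(0.8, [0.3671, 0.2881, 0.001]), (0.59, [0.4371, 0.2678, 0.0014])]
```

View pics/w1.png

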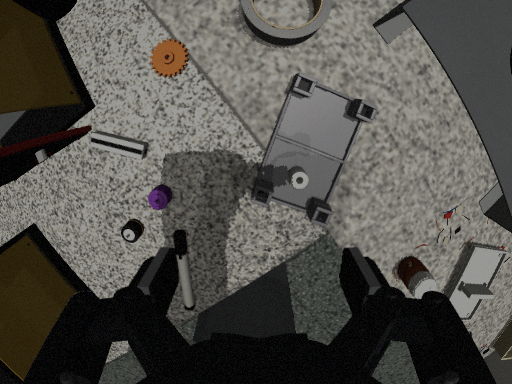

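```bash
python3 - <<'E'
from h import *
im=cv2.imread("pics/w1.png"); p=camera_params("wrist")
P=onz(p,[(302,84),(364,109),(320,210),(263,190)],.044); print(np.round(P,4)); c=P.mean(0); print(c)
d=P[3]+P[2]-P[0]-P[1]; print('tray x yaw',np.degrees(np.arctan2(d[1],d[0])))
hsv=cv2.cvtColor(im,cv2.COLOR_BGR2HSV); m=cv2.inRange(hsv,(5,150,100),(20,255,255)); m[:, :140]=0;m[110:]=0
ys,xs=np.nonzero(m); print(xs.mean(),ys.mean(),len(xs),onz(p,[(xs.mean(),ys.mean())],.008)); go([.609,.314,.15],100)
E
```

```text
[[0.6305 0.1505 0.044 ]
 [0.6356 0.074  0.044 ]
 [0.5049 0.0696 0.044 ]
 [0.5019 0.1431 0.044 ]]
[0.56820258 0.10931855 0.044     ]
tray x yaw -177.41065399284784
168.547311827957 57.39247311827957 930 [[0.60605723 0.31189636 0.008     ]]
now 2.65 [0.5236 0.1578 0.2528] 22.42 J6 3.04 go [ 0.924 -0.746  0.684] turn -0.431
```

```bash
python3 -m creep '1 .3 -.25 0 -.06;1 .6 -.5 0 -.12;1 .91 -.73 .2 -.18;.7 .91 -.73 .4 -.24;.5 .91 -.73 .6 -.3;.4 .91 -.73 .6 -.36;.4 .91 -.73 .6 -.39;.4 .91 -.73 .6 -.39'
python3 - <<'E'
from h import *
im,p=shot("wrist","w2"); print(p['eye'])
def og(im):
    m=cv2.inRange(cv2.cvtColor(im,cv2.COLOR_BGR2HSV),(5,150,100),(20,255,255)); n,l,s,c=cv2.connectedComponentsWithStats(m); i=1+s[1:,4].argmax(); return s[i],c[i]
print(og(im)); print(onz(p,[og(im)[1]],.008)); go([.607,.313,.06],92.6)
print([(round(d['conf'],2),np.round(d['at'],4).tolist()) for d in spot_point("gear","wrist")])
E
```

```text
clock: 3.65
eef_pos: [0.6088, 0.3093, 0.1639]
tool_rot: [0.692, 0.722, -0.0, 0.0]
ft_force: [0.6, 0.4, 0.4]
grip_width: 0.0342
grasp_force: 0.0
[0.60472323 0.38927231 0.28456315]
(array([ 234,  152,   51,   49, 1468], dtype=int32), array([259.63964578, 175.65940054]))
[[0.60866498 0.31566619 0.008     ]]
now 3.7 [0.6088 0.3096 0.1641] 92.38 J6 2.0 go [ 0.023 -0.012  0.694] turn -0.0012
[(0.91, [0.6112, 0.3184, -0.0022])]
```

View pics/w2.png

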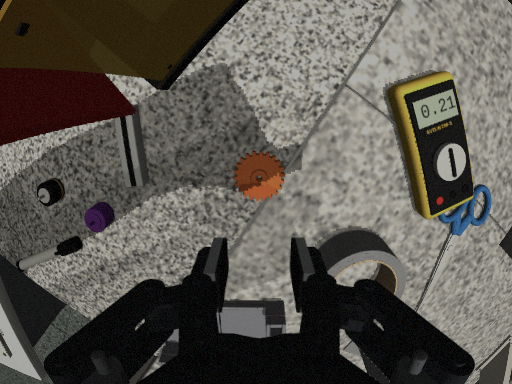

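```bash
python3 -m creep '.4 .03 -.006 .3 0;.4 .03 -.006 .6 0;.4 .03 -.006 .68 0;.4 .03 -.006 .68 0'
python3 - <<'E'
from h import *
im,p=shot("wrist","w3"); 
def og(im):
    m=cv2.inRange(cv2.cvtColor(im,cv2.COLOR_BGR2HSV),(5,150,70),(20,255,255)); n,l,s,c=cv2.connectedComponentsWithStats(m); i=1+s[1:,4].argmax(); return s[i],c[i]
print(og(im),p['eye']); c=og(im)[1]; print(onz(p,[c],.008),onz(p,[c],.011))
e,d=ray(p,c); K=dict(p); K['eye']=np.array([0.60472323,0.38927231,0.28456315]); e2,d2=ray(K,(259.6,175.7)); print('tri',tri([(e,d[0]),(e2,d2[0])]))
go([.607,.313,.032],92.6)
cv2.imwrite("pics/c3.png",cv2.resize(im[150:350,160:360],None,fx=2.5,fy=2.5))
E
```

```text
clock: 4.25
eef_pos: [0.6074, 0.3152, 0.0612]
tool_rot: [0.691, 0.723, -0.001, -0.0]
ft_force: [-1.1, -0.0, 0.9]
grip_width: 0.0337
grasp_force: 0.0
(array([ 223,  191,   77,   70, 3511], dtype=int32), array([260.72002279, 225.31728852])) [0.6032323  0.3952666  0.18173438]
[[0.60781527 0.3161702  0.008     ]] [[0.60773613 0.31753602 0.011     ]]
tri [0.60823452 0.31450526 0.00429402]
now 4.3 [0.6084 0.3158 0.0628] 92.55 J6 2.01 go [-0.019 -0.011  0.205] turn -0.0003
```

View pics/c3.png

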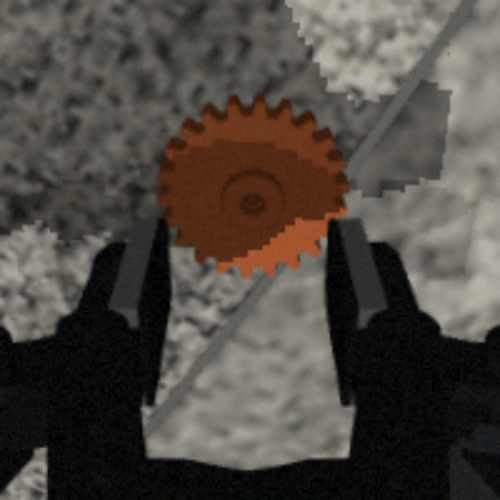

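```bash
python3 -m creep '.4 -.005 0 .1 0;.4 -.005 0 .195 0;.4 -.005 0 .195 0;.2 -.005 0 .195 0;0 -.005 0 .195 0;0 -.005 0 .195 0;0 -.005 0 .195 0;0 -.005 0 .195 0'; python3 -m creep '0 0 0 -.1 0;0 0 0 -.3 0;0 0 0 -.3 0;0 0 0 -.3 0'
python3 - <<'E'
from h import *
im,p=shot("wrist","w4"); cv2.imwrite("pics/c4.png",cv2.resize(im[150:350,160:360],None,fx=2.,fy=2.)); go([.607,.112,.1],92.6)
E
```

```text
clock: 5.3
eef_pos: [0.6076, 0.3149, 0.0322]
tool_rot: [0.691, 0.723, 0.0, 0.0]
ft_force: [-0.1, -0.3, 0.9]
grip_width: 0.0118
grasp_force: 58.7
clock: 5.8
eef_pos: [0.6075, 0.3149, 0.0773]
tool_rot: [0.691, 0.723, 0.0, 0.0]
ft_force: [-0.5, 0.3, -0.9]
grip_width: 0.0116
grasp_force: 58.6
now 5.85 [0.6071 0.3146 0.0765] 92.59 J6 2.0 go [-1.35  -0.062 -0.156] turn -0.0001
```

View pics/c4.png

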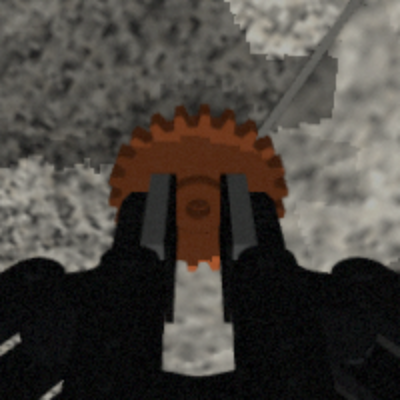

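```bash
python3 - <<'E'
from h import *
p=camera_params("wrist"); print('hub',onz(p,[(259,254)],.0595))
s=camera_params("scene"); t=camera_params("top")
print('leg',onz(s,[(185,162),(295,150)],0,False)); 
for a,b in (((181,137),(226,102)),((291,126),(332,148))):
    ea,da=ray(s,a,False);eb,db=ray(t,b,False);print('corner',tri([(ea,da[0]),(eb,db[0])]))
E
```

```text
hub [[0.60643565 0.31521806 0.0595    ]]
leg [[ 0.76703552  0.07406148  0.        ]
 [ 0.59470448 -0.23020928  0.        ]]
corner [0.72765174 0.08846517 0.13255113]
corner [ 0.59530438 -0.21008467  0.10523683]
```

```bash
python3 -m creep '0 -.1 0 -.15 0;0 -.35 -.015 -.2 0;0 -.68 -.034 -.2 0;0 -.68 -.034 -.2 0' && python3 -m creep '0 -.3 -.015 0 0;0 -.5 -.034 0 0;0 -.68 -.034 0 0;0 -.68 -.034 0 0;0 -.68 -.034 0 0'
python3 - <<'E'
from h import *
im,p=shot("wrist","w5"); go([.606,.111,.043],92.6); print(p['eye'])
c=im[100:360,110:410]; cv2.imwrite("pics/c5.png",cv2.resize(c,None,fx=2.6,fy=2.3,interpolation=cv2.INTER_CUBIC))
E
```

```text
clock: 6.35
eef_pos: [0.6073, 0.2083, 0.1083]
tool_rot: [0.693, 0.721, -0.0, 0.0]
ft_force: [1.0, 0.1, 0.1]
grip_width: 0.0118
grasp_force: 58.6
clock: 6.98
eef_pos: [0.6068, 0.1112, 0.1075]
tool_rot: [0.691, 0.723, 0.0, -0.0]
ft_force: [0.1, -0.0, 0.2]
grip_width: 0.0115
grasp_force: 58.6
now 7.03 [0.6067 0.1115 0.1074] 92.65 J6 1.71 go [-0.004 -0.005  0.429] turn 0.0003
[0.60241801 0.19103954 0.22817116]
```

View pics/c5.png

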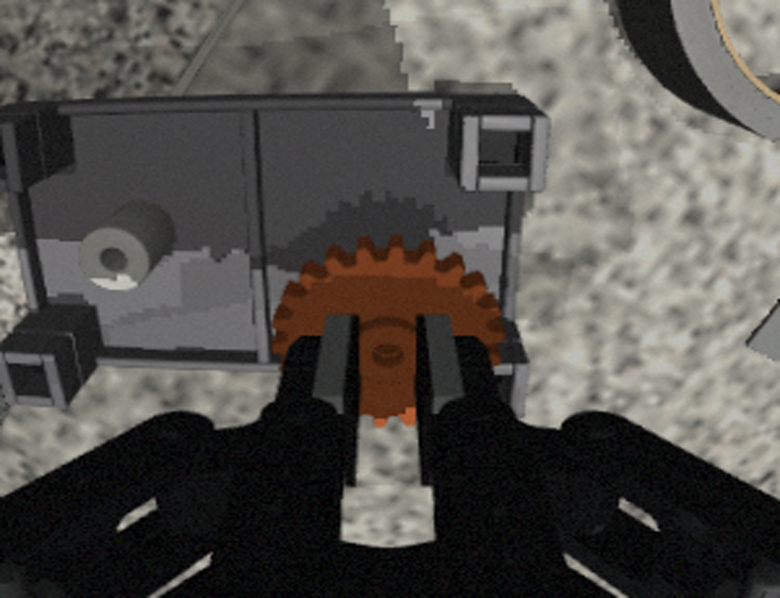

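```bash
python3 - <<'E'
from h import *
p=camera_params("wrist"); P=onz(p,[(304.2,166.1),(123.5,264.3)],.044); print(P,P.mean(0)); d=P[0]-P[1]; print(np.linalg.norm(d),np.degrees(np.arctan2(d[1],d[0])), np.degrees(np.arctan2(39,69)))
E
```

```text
[[0.63335957 0.15031068 0.044     ]
 [0.50199365 0.06724019 0.044     ]] [0.56767661 0.10877543 0.044     ]
0.15542751093856436 32.30760320650303 29.475889003245747
```

```bash
python3 -m creep '0 -.004 -.005 .2 0;0 -.004 -.005 .4 0;0 -.004 -.005 .46 0;0 -.004 -.005 .46 0;.12 -.004 -.005 .46 0;.3 -.004 -.005 .46 0;.35 -.004 -.005 .46 0;.35 -.004 -.005 .2 0;.35 -.004 -.005 -.3 0;.35 -.004 -.005 -.7 0;.35 -.004 -.005 -.7 0'
python3 - <<'E'
from h import *
im,p=shot("wrist","w6"); go([.477,-.284,.25],92.6); print(p['eye'])
m=cv2.inRange(cv2.cvtColor(im,cv2.COLOR_BGR2HSV),(5,150,70),(20,255,255)); n,l,s,c=cv2.connectedComponentsWithStats(m); i=1+s[1:,4].argmax(); print(c[i],onz(p,[c[i]],.013))
cv2.imwrite("pics/c6.png",cv2.resize(im[120:340,110:410],None,fx=2.6,fy=2.6,interpolation=cv2.INTER_CUBIC))
print([(round(d['conf'],2),np.round(d['at'],4).tolist()) for n in("gear","base_tray","coupling") for d in spot_point(n,"wrist")])
E
```

```text
clock: 8.4
eef_pos: [0.6089, 0.1105, 0.2187]
tool_rot: [0.691, 0.723, 0.005, 0.003]
ft_force: [-0.3, 0.5, -0.2]
grip_width: 0.0299
grasp_force: 0.0
now 8.45 [0.6081 0.1104 0.2172] 92.59 J6 1.71 go [-2.587 -0.99  -0.231] turn -0.0001
[0.60314299 0.19019389 0.33936184]
[254.584  169.0808] [[0.60573276 0.11155543 0.013     ]]
[(0.95, [0.6069, 0.1141, 0.0022]), (0.85, [0.5689, 0.1076, 0.0058]), (0.59, [0.5278, 0.1111, 0.0033])]
```

View pics/c6.png

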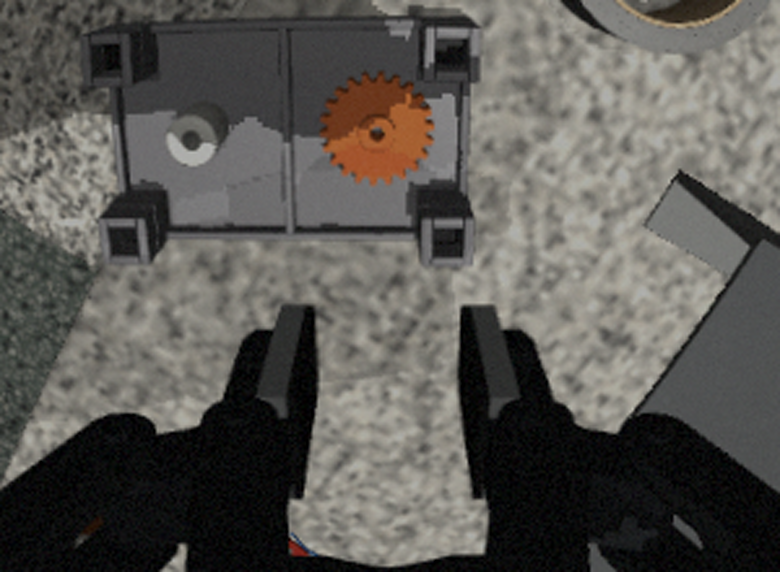

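```bash
cat > fit.py <<'E'
from h import *
from scipy.optimize import least_squares
def fit(P,M):
    "P world xy, M model xy -> x,y,yaw deg"
    f=lambda q:(np.array(M)@np.array([[np.cos(q[2]),np.sin(q[2])],[-np.sin(q[2]),np.cos(q[2])]])+q[:2]-P).ravel()
    c=P.mean(0); 
    best=min((least_squares(f,[*c,a]) for a in(-2.5,-1,.5,2,3.1)),key=lambda r:r.cost)
    return best.x[:2],np.degrees(best.x[2]),np.round(best.fun.reshape(-1,2)*1000,1)
E
python3 - <<'E'
from fit import *
p=camera_params("wrist"); px=np.array([(108,56),(451,51),(446,240),(128,240)])/2.6+[110,120]
P=onz(p,px,.044)[:,:2]; print(P); print(fit(P,[[.069,-.039],[-.069,-.039],[-.069,.039],[.069,.039]]))
# automatic: dark holes
im=cv2.imread("pics/w6.png"); g=cv2.cvtColor(im,cv2.COLOR_BGR2GRAY)
q=[]
for u,v in px:
    u0,v0=int(u)-9,int(v)-9; w=cv2.resize(g[v0:v0+19,u0:u0+19],None,fx=12,fy=12,interpolation=cv2.INTER_CUBIC); q.append(w)
cv2.imwrite("pics/c6b.png",cv2.convertScaleAbs(np.vstack([np.hstack(q[:2]),np.hstack(q[2:])]),alpha=1.6))
print(px.astype(int)-9)
E
```

```text
[[0.49345967 0.14503187]
 [0.62614528 0.15078865]
 [0.6293209  0.07500641]
 [0.49789146 0.06812476]]
(array([0.56170433, 0.10973792]), np.float64(182.76737360278952), array([[-2.6,  0.3],
       [ 2.6,  1.2],
       [ 3.2, -0.9],
       [-3.2, -0.7]]))
[[142 132]
 [274 130]
 [272 203]
 [150 203]]
```

View pics/c6b.png

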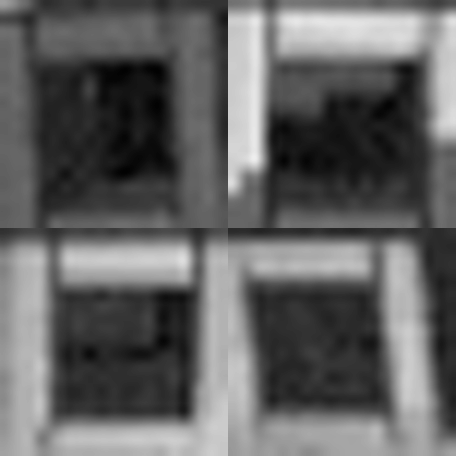

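```bash
python3 - <<'E'
from fit import *
import pickle
im,p=shot("wrist","w7"); pickle.dump(p,open("p7.pkl","wb")); print(p['eye']); go([.477,-.284,.25],92.6)
old=cv2.imread("pics/w6.png")
off=np.array([[142,132],[274,130],[272,203],[150,203]])
ctr=np.array([[(38+172)/2,(58+208)/2],[(42+200)/2,(62+208)/2],[(50+195)/2,(57+190)/2],[(22+157)/2,(52+184)/2]])/12-.5+off
new=[]
for c in ctr:
    u,v=np.round(c).astype(int); T=old[v-12:v+13,u-12:u+13]; S=im[v-30:v+31,u-30:u+31]
    r=cv2.matchTemplate(S,T,cv2.TM_CCOEFF_NORMED); _,m,_,(a,b)=cv2.minMaxLoc(r)
    sx=(r[b,a-1]-r[b,a+1])/(2*(r[b,a-1]+r[b,a+1]-2*r[b,a])); sy=(r[b-1,a]-r[b+1,a])/(2*(r[b-1,a]+r[b+1,a]-2*r[b,a]))
    d=np.array([a+sx-18,b+sy-18]); new.append(c+d); print(round(m,2),d)
M=[[.069,-.039],[-.069,-.039],[-.069,.039],[.069,.039]]
P=onz(p,new,.044)[:,:2]; print(P,*fit(P,M)); P=onz(p,new,.042)[:,:2]; print(*fit(P,M))
print('xyz free z:',[ (z,round(np.linalg.norm(onz(p,new[:1],z)-onz(p,new[2:3],z)),4)) for z in(.03,.04,.05)],np.hypot(.138,.078))
E
```

```text
[0.60104493 0.1898459  0.33115901]
now 8.65 [0.6047 0.1098 0.2098] 92.59 J6 1.71 go [-2.584 -0.97  -0.263] turn -0.0001
0.95 [3.3037624  0.02562714]
0.95 [7.0439606 0.2369976]
0.95 [6.415619  2.1511288]
0.95 [3.3136234 1.3950195]
[[0.49565169 0.14393911]
 [0.63323323 0.14983519]
 [0.63646129 0.07232531]
 [0.49897954 0.06652663]] [0.56608144 0.10815656] -177.56819594569785 [[-0.2  0.3]
 [ 0.1  0.2]
 [ 0.2 -0.2]
 [-0.2 -0.3]]
[0.56583793 0.10758761] -177.5681961063846 [[ 0.3  0. ]
 [-0.3 -0.1]
 [-0.3  0. ]
 [ 0.3  0. ]]
xyz free z: [(0.03, np.float64(0.1657)), (0.04, np.float64(0.1602)), (0.05, np.float64(0.1547))] 0.1585181377634749
```

```bash
cat >> fit.py <<'E'
def avg(n=8):
    "mean TCP pose, yaw, mean camera params over n camera calls at rest"
    E=[];Y=[];e=[];A=[]
    for _ in range(n):
        o,t,R,y=pose(); p=camera_params("wrist"); E.append(t);Y.append(y);e.append(p['eye']);A.append(Rc(p)); im=camera("wrist")
    p['eye']=np.mean(e,0); p['attitude']=Ro.from_matrix(A).mean().as_matrix()
    print('sd mm',np.round(np.std(E,0)*1000,2),np.round(np.std(e,0)*1000,2),'yaw sd',np.std(Y).round(3))
    return np.mean(E,0),np.mean(Y),p,cv2.cvtColor(im,cv2.COLOR_RGB2BGR)
E
python3 - <<'E'
from fit import *
E,Y,p,im=avg(); print(E,Y,p['eye'])
old=cv2.imread("pics/w7.png"); print(cv2.phaseCorrelate(*[cv2.cvtColor(i,cv2.COLOR_BGR2GRAY)[100:240,130:300].astype(float) for i in(old,im)]))
new=[]
off=np.array([[142,132],[274,130],[272,203],[150,203]])
ctr=np.array([[(38+172)/2,(58+208)/2],[(42+200)/2,(62+208)/2],[(50+195)/2,(57+190)/2],[(22+157)/2,(52+184)/2]])/12-.5+off+[[3.304,.026],[7.044,.237],[6.416,2.151],[3.314,1.395]]
P=onz(p,ctr,.044)[:,:2]; c,y,r=fit(P,[[.069,-.039],[-.069,-.039],[-.069,.039],[.069,.039]]); print(c,y,r,'rel TCP',c-E[:2])
E
```

```text
sd mm [0.35 0.07 0.59] [0.22 0.05 0.6 ] yaw sd 0.002
[0.6050785  0.10987024 0.21023764] 92.5895693989714 [0.60112261 0.18989269 0.33079369]
((-0.470965196780341, -0.062150994967296924), 0.9977536596003669)
[0.56594563 0.10824668] 182.44529870663786 [[-0.2  0.3]
 [ 0.2  0.3]
 [ 0.3 -0.3]
 [-0.2 -0.3]] rel TCP [-0.03913287 -0.00162356]
```

```bash
python3 -m creep '.4 -.3 -.11 0 0;.4 -.58 -.22 0 0;.5 -.86 -.323 0 0' && python3 -m creep '.5 -.3 -.11 0 0;.5 -.58 -.22 0 0;.5 -.86 -.323 0 0' && python3 -m creep '.5 -.3 -.11 0 -.03;.5 -.58 -.22 0 -.067;.5 -.86 -.323 0 -.067;.5 -.86 -.323 0 -.067;.5 -.86 -.323 0 -.067;.5 -.86 -.323 0 -.067'
python3 - <<'E'
from fit import *
import pickle
E,Y,p,im=avg(4); print(E,Y); cv2.imwrite("pics/w8.png",im); pickle.dump(p,open("p8.pkl","wb"))
print([(n,round(d['conf'],2),np.round(d['at'],4).tolist()) for n in("top_tray","screw_jar","glue_bottle") for d in spot_point(n,"wrist")])
cv2.imwrite("pics/c8.png",cv2.resize(im[100:340,110:410],None,fx=2.5,fy=2.5,interpolation=cv2.INTER_CUBIC))
E
```

```text
clock: 9.43
eef_pos: [0.5628, -0.0221, 0.2121]
tool_rot: [0.691, 0.723, 0.0, 0.0]
ft_force: [0.5, -0.3, -0.8]
grip_width: 0.0424
grasp_force: 0.0
clock: 9.8
eef_pos: [0.5202, -0.1535, 0.2123]
tool_rot: [0.691, 0.723, 0.0, 0.0]
ft_force: [0.3, -0.2, 0.4]
grip_width: 0.0427
grasp_force: 0.0
clock: 10.55
eef_pos: [0.4786, -0.2821, 0.212]
tool_rot: [0.611, 0.792, 0.0, -0.0]
ft_force: [-0.1, 0.4, -0.2]
grip_width: 0.0427
grasp_force: 0.0
sd mm [0.02 0.05 0.03] [0.02 0.05 0.01] yaw sd 0.006
[ 0.47862472 -0.28205689  0.21209901] 104.7551778889199
[('top_tray', 0.56, [0.4737, -0.2833, -0.0015]), ('screw_jar', 0.66, [0.359, -0.264, 0.0021]), ('glue_bottle', 0.64, [0.4629, -0.1301, 0.0017])]
```

View pics/c8.png

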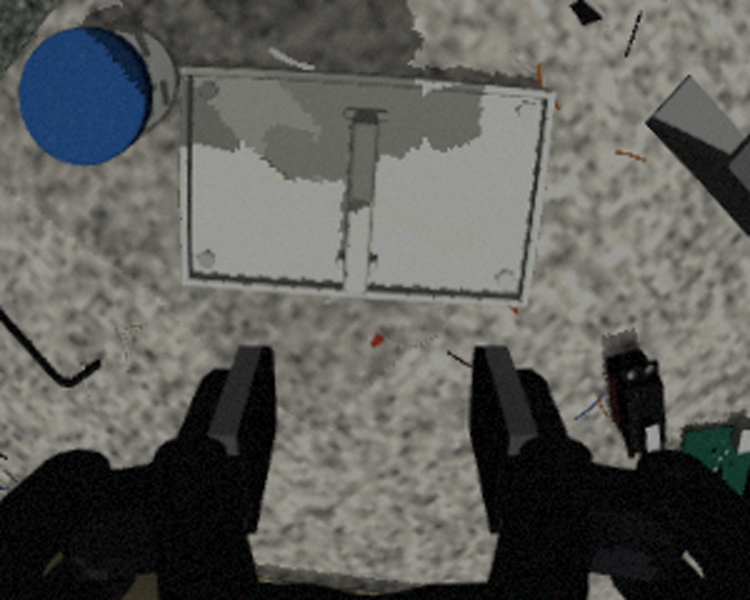

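```bash
python3 - <<'E'
from fit import *
import pickle
p=pickle.load(open("p8.pkl","rb"))
px=np.array([(181,68),(554,93),(524,304),(184,283)])/2.5+[110,100]-.3
P=onz(p,px,.025)[:,:2]; c,y,r=fit(P,[[-.08,.05],[.08,.05],[.08,-.05],[-.08,-.05]]); print(P,c,y,r)
rib=onz(p,np.array([(364,120),(356,290)])/2.5+[110,100]-.3,.055); print(rib,rib.mean(0))
d=rib[0]-rib[1]; print('rib yaw',np.degrees(np.arctan2(d[1],d[0])),np.linalg.norm(d))
go([*c,.1],y+90)
print([(t,np.round(onz(p,[proj(p,[[*c,.055]])[0]],.055),4)) for t in ['chk']])
E
```

```text
[[ 0.38648371 -0.2524391 ]
 [ 0.54153232 -0.22280793]
 [ 0.55898799 -0.31810736]
 [ 0.4060768  -0.34782654]] [ 0.4732702  -0.28529524] 10.932565807371217 [[-1.2  1.1]
 [ 0.8  1.8]
 [ 2.3 -1.1]
 [-1.9 -1.7]]
[[ 0.46610753 -0.25052945  0.055     ]
 [ 0.48037618 -0.31829703  0.055     ]] [ 0.47324186 -0.28441324  0.055     ]
rib yaw 101.89010876947192 0.06925343560933177
now 10.9 [ 0.4784 -0.2827  0.2121] 104.7 J6 0.78 go [-0.008 -0.037  0.747] turn 0.0209
[('chk', array([[ 0.4733, -0.2853,  0.055 ]]))]
```

```bash
python3 -m creep '.5 -.008 -.037 .25 .02;.5 -.008 -.037 .5 .02;.5 -.008 -.037 .75 .02;.5 -.008 -.037 .75 .02' && python3 -m creep '.5 0 0 .2 0;.5 0 0 .35 0;.5 0 0 .35 0;.3 0 0 .35 0;.1 0 0 .35 0;0 0 0 .35 0;0 0 0 .35 0;0 0 0 .35 0;0 0 0 .35 0' && python3 -m creep '0 0 0 -.1 0;0 0 0 -.3 0;0 0 0 -.6 0;0 0 0 -.8 0;0 0 0 -1 0;0 0 0 -1 0;0 0 0 -1 0;0 0 0 -1 0;0 0 0 -1 0'
python3 - <<'E'
from fit import *
import pickle
E,Y,p,im=avg(4); print(E,Y); cv2.imwrite("pics/w9.png",im); pickle.dump((p,E,Y),open("p9.pkl","wb"))
cv2.imwrite("pics/c9.png",cv2.resize(im[120:384,60:460],None,fx=2,fy=2,interpolation=cv2.INTER_CUBIC))
E
```

```text
clock: 11.4
eef_pos: [0.4708, -0.2842, 0.0966]
tool_rot: [0.636, 0.772, -0.001, -0.004]
ft_force: [-0.2, -0.4, 0.8]
grip_width: 0.0428
grasp_force: 0.0
clock: 12.52
eef_pos: [0.4743, -0.2864, 0.049]
tool_rot: [0.636, 0.772, 0.0, 0.002]
ft_force: [-0.1, 0.3, 6.3]
grip_width: 0.0095
grasp_force: 59.0
clock: 13.65
eef_pos: [0.4725, -0.2853, 0.1957]
tool_rot: [0.636, 0.772, -0.0, -0.001]
ft_force: [1.3, -0.8, -2.0]
grip_width: 0.009
grasp_force: 58.8
sd mm [0.15 0.09 0.27] [0.1  0.06 0.25] yaw sd 0.001
[ 0.47270598 -0.285459    0.19604932] 101.05188148797568
```

View pics/c9.png

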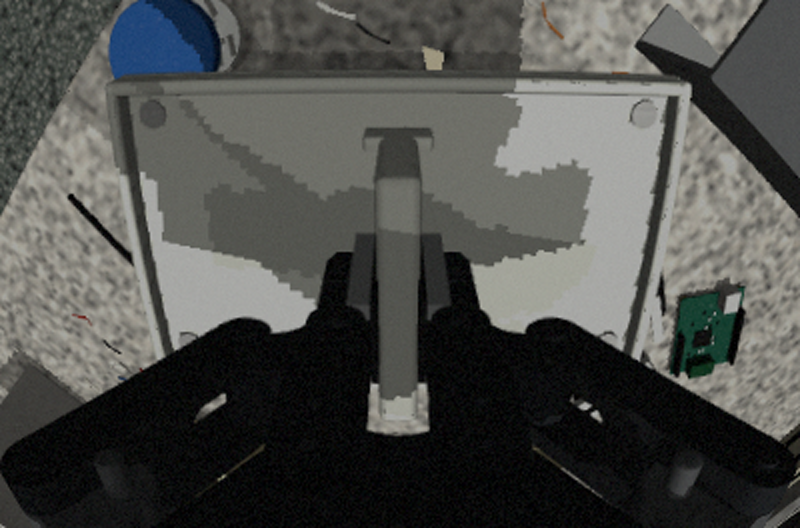

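```bash
python3 - <<'E'
from fit import *
import pickle
p,E,Y=pickle.load(open("p9.pkl","rb")); a=np.radians(Y); ex=np.array([np.cos(a),np.sin(a)]); ey=np.array([np.sin(a),-np.cos(a)])
def rel(q,z):
    X=onz(p,np.array(q)/2.+[60,120]-.25,z)[:,:2]-E[:2]; return np.round(np.c_[X@ex,X@ey]*1000,2)
z0=E[2]-.0475
print('circ (exp x 39, y -+69)',rel([(153,113),(642,113)],z0+.017))
print('rim outer corners (50,80)',rel([(107,83),(690,83)],z0+.025))
print('rib top far end (35)',rel([(376,178),(420,178),(398,178)],z0+.055))
E
```

```text
circ (exp x 39, y -+69) [[ 40.17 -69.2 ]
 [ 40.23  67.07]]
rim outer corners (50,80) [[ 50.81 -78.56]
 [ 50.88  77.04]]
rib top far end (35) [[36.07 -5.31]
 [36.08  3.67]
 [36.08 -0.82]]
```

```bash
python3 -m creep '0 .1 .04 -.15 0;0 .3 .14 -.4 0;0 .55 .25 -.4 0;0 .818 .372 -.4 0' && python3 -m creep '0 .25 .12 0 0;0 .5 .24 0 0;0 .818 .372 0 0' && python3 -m creep '0 .25 .12 0 .02;0 .5 .24 0 .048;0 .75 .34 0 .048;0 .818 .372 0 .048;0 .818 .372 0 .048;0 .818 .372 0 .048' && python3 -m creep '0 0 0 .2 0;0 0 0 .5 0;0 0 0 .75 0;0 0 0 .85 0;0 0 0 .85 0;0 0 0 .85 0;0 0 0 .85 0;0 0 0 .85 0'
python3 - <<'E'
from fit import *
import pickle
E,Y,p,im=avg(4); print(E,Y); cv2.imwrite("pics/w10.png",im); pickle.dump((p,E,Y),open("p10.pkl","wb")); go([.5666,.1077,E[2]],92.44)
cv2.imwrite("pics/c10.png",cv2.resize(im[120:320,60:460],None,fx=2,fy=3,interpolation=cv2.INTER_CUBIC))
E
```

```text
clock: 14.35
eef_pos: [0.5049, -0.1538, 0.2578]
tool_rot: [0.636, 0.772, 0.0, 0.001]
ft_force: [0.4, -0.6, -2.8]
grip_width: 0.009
grasp_force: 58.8
clock: 14.72
eef_pos: [0.536, -0.0225, 0.2571]
tool_rot: [0.636, 0.772, 0.0, 0.0]
ft_force: [1.6, 0.2, -1.5]
grip_width: 0.0088
grasp_force: 58.8
clock: 15.48
eef_pos: [0.5667, 0.1065, 0.257]
tool_rot: [0.693, 0.721, -0.0, 0.0]
ft_force: [0.2, -0.2, -1.7]
grip_width: 0.0088
grasp_force: 58.8
clock: 16.48
eef_pos: [0.5675, 0.1078, 0.1307]
tool_rot: [0.692, 0.722, 0.001, 0.001]
ft_force: [0.9, 0.6, -2.0]
grip_width: 0.0093
grasp_force: 58.7
sd mm [0.19 0.02 0.28] [0.13 0.01 0.29] yaw sd 0.001
[0.56723603 0.10780817 0.13031771] 92.41959270078381
now 16.68 [0.5669 0.1077 0.1298] 92.42 J6 1.72 go [-0.    -0.002 -0.003] turn -0.0001
```

View pics/c10.png

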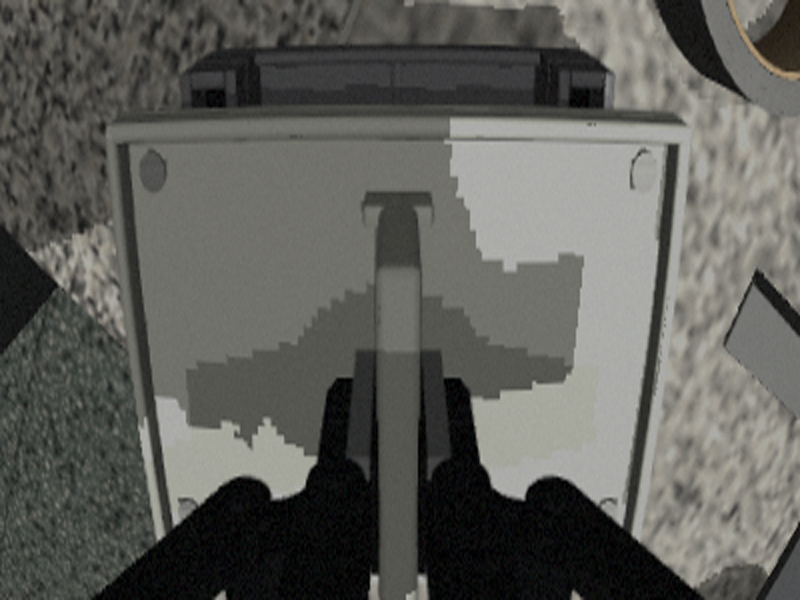

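```bash
python3 - <<'E'
from fit import *
import pickle
p,E,Y=pickle.load(open("p10.pkl","rb")); a=np.radians(Y); ex=np.array([np.cos(a),np.sin(a)]); ey=np.array([np.sin(a),-np.cos(a)])
def rel(q,z):
    X=onz(p,np.array(q)/[2.,3]+[60,120]-[.25,.33],z)[:,:2]-E[:2]; return np.round(np.c_[X@ex,X@ey]*1000,2)
z0=E[2]-.0475
print('circ',rel([(153,171),(642,171)],z0+.017)); print('rim',rel([(107,123),(690,123)],z0+.025))
print('rib',rel([(376,266),(420,266)],z0+.055))
print('posts',rel([(183,72),(614,72)],.044)); print('holes outer far',rel([(192,90),(606,90)],.044))
w=cv2.imread("pics/w10.png"); cv2.imwrite("pics/c10b.png",np.hstack([cv2.resize(w[128:168,a:a+40],None,fx=10,fy=10,interpolation=cv2.INTER_CUBIC)for a in(145,335)]))
E
```

```text
circ [[ 39.83 -68.94]
 [ 39.79  67.34]]
rim [[ 51.03 -78.2 ]
 [ 51.02  77.24]]
rib [[36.16 -5.22]
 [36.16  3.76]]
posts [[ 49.85 -79.24]
 [ 49.85  78.49]]
holes outer far [[ 45.26 -76.01]
 [ 45.26  75.66]]
```

View pics/c10b.png

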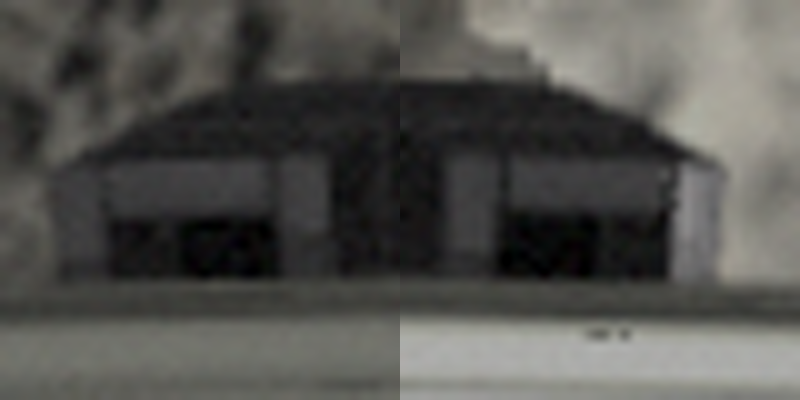

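```bash
python3 -m creep '0 -.007 0 .1 0;0 -.007 0 .2 0;0 -.007 0 .2 0;0 -.007 0 .24 0;0 -.007 0 .26 0;0 -.007 0 .26 0' && python3 -m creep '0 0 0 .02 0;0 0 0 .03 0;0 0 0 .04 0;0 0 0 .05 0;0 0 0 .05 0'
```

```text
clock: 17.42
eef_pos: [0.5668, 0.1066, 0.0904]
tool_rot: [0.692, 0.722, -0.0, -0.0]
ft_force: [-0.2, -0.1, -2.0]
grip_width: 0.0089
grasp_force: 58.8
clock: 18.05
eef_pos: [0.5668, 0.1066, 0.0829]
tool_rot: [0.692, 0.722, -0.0, -0.0]
ft_force: [-0.5, 0.3, -2.9]
grip_width: 0.0089
grasp_force: 58.8
```

```bash
python3 -m creep '0 0 0 .01 0;0 0 0 .015 0;0 0 0 .02 0;0 0 0 .025 0;0 0 0 .025 0' && python3 -m creep '0 0 0 .005 0;0 0 0 .005 0;0 0 0 .005 0'
```

```text
clock: 18.68
eef_pos: [0.5669, 0.1066, 0.0811]
tool_rot: [0.692, 0.722, 0.0, 0.0]
ft_force: [-3.4, -0.9, 8.4]
grip_width: 0.009
grasp_force: 60.4
clock: 19.05
eef_pos: [0.5669, 0.1067, 0.081]
tool_rot: [0.692, 0.722, 0.001, 0.0]
ft_force: [-6.6, -0.0, 12.3]
grip_width: 0.0092
grasp_force: 61.0
```

```bash
python3 -m creep '.1 0 0 0 0;.3 0 0 0 0;.4 0 0 0 0;.4 0 0 0 0;.4 0 0 -.2 0;.4 0 0 -.5 0;.4 0 0 -.9 0;.4 0 0 -.95 0;.4 0 0 -.95 0;.4 0 0 -.95 0;.4 0 0 -.95 0'
python3 - <<'E'
from fit import *
import pickle
E,Y,p,im=avg(4); print(E,Y); cv2.imwrite("pics/w11.png",im); pickle.dump((p,E,Y),open("p11.pkl","wb")); go([.367,.289,.22],92.44)
print([(n,round(d['conf'],2),np.round(d['at'],4).tolist()) for n in("top_tray","motor") for d in spot_point(n,"wrist")])
cv2.imwrite("pics/c11.png",cv2.resize(im[80:320,110:410],None,fx=2.5,fy=2.5,interpolation=cv2.INTER_CUBIC))
E
```

```text
clock: 20.42
eef_pos: [0.566, 0.1064, 0.219]
tool_rot: [0.692, 0.722, -0.002, -0.001]
ft_force: [-0.5, 1.7, -0.4]
grip_width: 0.0341
grasp_force: 0.0
sd mm [0.19 0.04 0.35] [0.12 0.02 0.38] yaw sd 0.001
[0.56619985 0.10647121 0.21949752] 92.40936461277965
now 20.62 [0.5666 0.1065 0.2203] 92.41 J6 1.71 go [ 1.271 -1.278  0.003] turn -0.0002
[('motor', 0.97, [0.3692, 0.2914, 0.0022])]
```

View pics/c11.png

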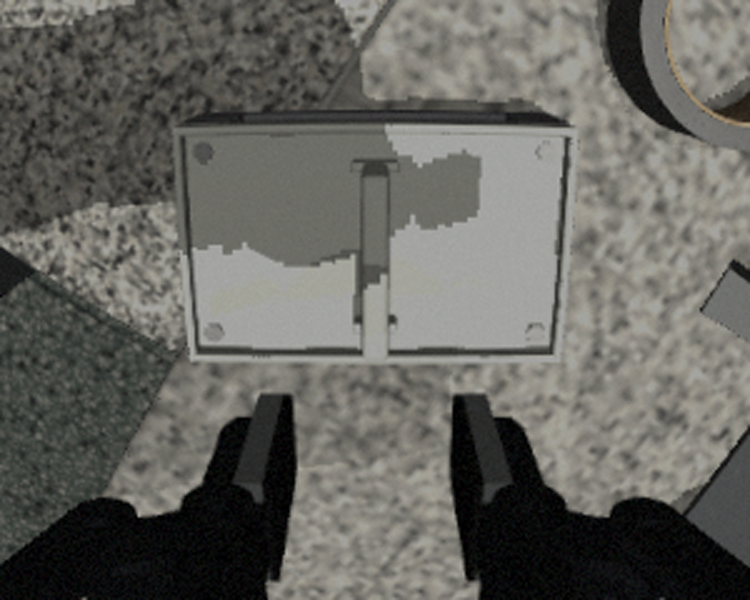

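```bash
python3 - <<'E'
from fit import *
s=camera_params("scene"); t=camera_params("top"); w=None
for n,a,b in(("box corner R",(241,321),(160,297)),("box back-left",(100,333),(68,262)),("pen tip",(213,272),(187,224)),("pen end",(262,296),(204,261)),("motor",(195,291),(165,230)),("redbox",(131,262),(131,188))):
    ea,da=ray(s,a,False);eb,db=ray(t,b,False);print(n,tri([(ea,da[0]),(eb,db[0])]).round(3))
im,p=shot("wrist"); print([(n,round(d['conf'],2),np.round(d['at'],4).tolist()) for n in("motor","gear") for d in boxes_of(n,"wrist")])
print([(round(d['conf'],2),np.round(d['at'],4).tolist()) for c in("scene","top") for d in (camera(c) is not None and spot_point("motor",c))])
E
```

```text
box corner R [0.197 0.276 0.139]
box back-left [0.299 0.484 0.211]
pen tip [0.387 0.226 0.007]
pen end [ 0.27   0.174 -0.001]
motor [0.369 0.291 0.015]
redbox [0.494 0.376 0.07 ]
[('motor', 0.9, [0.4397, 0.2624, 0.024]), ('motor', 0.6, [0.3756, 0.2876, 0.0271])]
[(0.46, [0.3684, 0.2883, -0.0038]), (0.45, [0.4399, 0.2629, 0.0034]), (0.37, [0.3666, 0.2919, 0.0009])]
```

```bash
python3 -m creep '.5 .2 -.2 0 0;.5 .42 -.42 0 0;.5 .639 -.633 0 0;.5 .639 -.633 0 0' && python3 -m creep '.5 .2 -.2 0 0;.5 .42 -.42 0 0;.5 .639 -.633 .2 0;.5 .639 -.633 .5 0;.5 .639 -.633 .6 0;.5 .639 -.633 .6 0;.5 .639 -.633 .6 0;.5 .639 -.633 .6 0'
python3 - <<'E'
from fit import *
E,Y,p,im=avg(3); cv2.imwrite("pics/w12.png",im); print(E,Y)
print([(round(d['conf'],2),np.round(d['at'],4).tolist()) for d in spot_point("motor","wrist")])
for d in cut_out("motor","wrist"):
    m=d['pixels'].astype(bool); ys,xs=np.nonzero(m); hsv=cv2.cvtColor(im,cv2.COLOR_BGR2HSV)[m].mean(0); print(round(d['conf'],2),len(xs),xs.min(),xs.max(),ys.min(),ys.max(),xs.mean(),ys.mean(),hsv.round(),im[m].mean(0).round(),onz(p,[(xs.mean(),ys.mean())],.013))
E
```

```text
clock: 21.58
eef_pos: [0.466, 0.2, 0.2214]
tool_rot: [0.691, 0.723, -0.0, -0.0]
ft_force: [-0.2, -0.6, -0.1]
grip_width: 0.043
grasp_force: 0.0
clock: 22.58
eef_pos: [0.3702, 0.2905, 0.1322]
tool_rot: [0.692, 0.722, 0.001, 0.0]
ft_force: [-1.0, 0.6, 0.1]
grip_width: 0.0426
grasp_force: 0.0
sd mm [0.16 0.05 0.12] [0.14 0.03 0.12] yaw sd 0.006
[0.37002434 0.29045802 0.13208515] 92.37840041801046
[(0.71, [0.436, 0.2668, 0.003]), (0.59, [0.3712, 0.288, 0.0029])]
0.92 1065 239 272 175 213 255.475117370892 193.86478873239437 [51. 70. 39.] [35. 38. 38.] [[0.36672133 0.29069776 0.013     ]]
0.86 1023 312 346 205 243 328.5767350928641 223.9824046920821 [139. 144.  94.] [94. 43. 77.] [[0.43347872 0.26484141 0.013     ]]
```

```bash
python3 -m creep '.5 0 -.017 .3 0;.5 0 -.017 .55 0;.5 0 -.017 .69 0;.5 0 -.017 .69 0;.3 0 -.017 .69 0;.1 0 -.017 .69 0;0 0 -.017 .69 0;0 0 -.017 .69 0;0 0 -.017 .69 0' && python3 -m creep '0 0 0 -.1 0;0 0 0 -.4 0;0 0 0 -.8 0;0 0 0 -1 0;0 0 0 -1 0;0 0 0 -1 0'
python3 - <<'E'
from fit import *
E,Y,p,im=avg(3); cv2.imwrite("pics/w13.png",im); print(E,Y)
for d in cut_out("motor","wrist"):
    m=d['pixels'].astype(bool); ys,xs=np.nonzero(m); print(round(d['conf'],2),len(xs),xs.min(),xs.max(),ys.min(),ys.max(),xs.mean(),ys.mean(),im[m].mean(0).round(),onz(p,[(xs.mean(),ys.mean())],E[2]-.014)-E)
go([.606,.111,E[2]],182.4)
E
```

```text
clock: 23.95
eef_pos: [0.3673, 0.2906, 0.0285]
tool_rot: [0.692, 0.722, 0.001, 0.0]
ft_force: [-0.9, -0.0, 6.6]
grip_width: 0.0256
grasp_force: 59.5
clock: 24.7
eef_pos: [0.3659, 0.2895, 0.1766]
tool_rot: [0.692, 0.722, -0.001, -0.0]
ft_force: [-0.3, -0.2, -2.0]
grip_width: 0.0255
grasp_force: 59.2
sd mm [0.15 0.12 0.3 ] [0.08 0.06 0.34] yaw sd 0.0
[0.3656909  0.28935072 0.17616766] 92.4100120784582
0.95 722 310 339 190 221 324.3836565096953 205.46814404432132 [110.  50.  90.] [[ 0.03023027  0.03054036 -0.014     ]]
0.72 2831 234 285 223 287 259.0215471564818 255.55951960438009 [30. 33. 34.] [[-0.00067149  0.0013335  -0.014     ]]
now 24.9 [0.3658 0.2894 0.176 ] 92.41 J6 2.2 go [-1.256  1.55  -0.003] turn -0.4999
```

```bash
python3 -m creep '0 -.2 .25 0 0;0 -.42 .5 0 0;0 -.628 .775 0 0;0 -.628 .775 0 0' && python3 -m creep '0 -.2 .25 0 -.05;0 -.4 .5 0 -.1;0 -.6 .74 0 -.16;0 -.628 .775 0 -.21;0 -.628 .775 0 -.27;0 -.628 .775 0 -.32;0 -.628 .775 0 -.38;0 -.628 .775 0 -.44;0 -.628 .775 0 -.5;0 -.628 .775 0 -.5;0 -.628 .775 0 -.5'
python3 - <<'E'
from fit import *
E,Y,p,im=avg(3); cv2.imwrite("pics/w14.png",im); print(E,Y)
for n in("motor","top_tray"):
  for d in spot_point(n,"wrist"): print(n,round(d['conf'],2),np.round(d['at'],4))
go([.6058,.1105,.0785],182.4)
E
```

```text
clock: 25.4
eef_pos: [0.4888, 0.1987, 0.1763]
tool_rot: [0.694, 0.72, -0.0, 0.0]
ft_force: [-0.6, 0.4, -0.9]
grip_width: 0.0256
grasp_force: 59.3
clock: 26.78
eef_pos: [0.6062, 0.1121, 0.177]
tool_rot: [-0.02, 1.0, -0.0, -0.001]
ft_force: [0.6, 0.5, -0.0]
grip_width: 0.0259
grasp_force: 59.3
sd mm [0.12 0.09 0.09] [0.09 0.11 0.09] yaw sd 0.015
[0.60634232 0.11194532 0.17716919] -177.68034032137243
motor 0.93 [ 0.4379  0.2655 -0.0011]
motor 0.88 [0.6027 0.1101 0.1485]
top_tray 0.57 [0.5674 0.1103 0.0337]
now 27.02 [0.6067 0.1116 0.1775] -177.63 J6 0.14 go [ 0.006 -0.007  0.66 ] turn -0.0002
```

```bash
python3 -m creep '0 .006 -.007 .25 0;0 .006 -.007 .5 0;0 .006 -.007 .62 0;0 .006 -.007 .655 0;0 .006 -.007 .655 0;0 .006 -.007 .655 0' && python3 -m creep '.33 0 0 0 0;.4 0 0 0 0;.45 0 0 0 0;.45 0 0 0 0;.45 0 0 -.1 0;.45 0 0 -.4 0;.45 0 0 -.9 0;.45 0 0 -.9 0;.45 0 0 -.9 0;.45 0 0 -.9 0'
python3 - <<'E'
from fit import *
E,Y,p,im=avg(3); cv2.imwrite("pics/w15.png",im); print(E,Y)
for n in("motor","top_tray","glue_bottle"):
  for d in spot_point(n,"wrist"): print(n,round(d['conf'],2),np.round(d['at'],4))
camera("top"); print([np.round(d['at'],4) for d in spot_point("motor","top")],[np.round(d['at'],4) for d in spot_point("glue_bottle","top")])
camera("scene"); print([np.round(d['at'],4) for d in spot_point("motor","scene")],[np.round(d['at'],4) for d in spot_point("glue_bottle","scene")])
go([.461,-.128,.21],182.4)
E
```

```text
clock: 27.78
eef_pos: [0.6069, 0.1107, 0.0807]
tool_rot: [-0.021, 1.0, 0.0, 0.001]
ft_force: [-0.4, 0.4, -0.5]
grip_width: 0.0261
grasp_force: 59.4
clock: 29.02
eef_pos: [0.6049, 0.1103, 0.2125]
tool_rot: [-0.021, 1.0, -0.0, -0.002]
ft_force: [0.9, -0.0, -0.4]
grip_width: 0.0385
grasp_force: 0.0
sd mm [0.06 0.01 0.22] [0.03 0.   0.18] yaw sd 0.001
[0.60477097 0.11030523 0.21223685] -177.58878517323328
motor 0.85 [ 0.4361  0.2683 -0.0006]
motor 0.63 [0.604  0.1107 0.0496]
top_tray 0.84 [0.5672 0.1091 0.0317]
glue_bottle 0.9 [ 4.607e-01 -1.297e-01 -4.000e-04]
[] [array([ 4.590e-01, -1.269e-01, -3.000e-04])]
[array([0.4361, 0.2671, 0.0029]), array([0.6076, 0.107 , 0.0467])] [array([ 4.598e-01, -1.272e-01,  1.000e-04])]
now 29.62 [0.6059 0.1105 0.2143] -177.59 J6 0.14 go [ 1.032 -1.548  0.029] turn 0.0001
```

```bash
python3 -m creep '.6 .17 -.25 0 0;.85 .34 -.5 0 0;.85 .52 -.775 0 0;.85 .52 -.775 0 0' && python3 -m creep '.85 .17 -.25 0 0;.85 .34 -.5 0 0;.85 .52 -.775 .15 0;.85 .52 -.775 .3 0;.85 .52 -.775 .3 0;.85 .52 -.775 .3 0;.85 .52 -.775 .3 0'
python3 - <<'E'
from fit import *
E,Y,p,im=avg(3); cv2.imwrite("pics/w16.png",im); print(E,Y)
for d in spot_point("glue_bottle","wrist"): print(round(d['conf'],2),np.round(d['at'],4))
m=((im.min(2)>150)&(np.ptp(im.astype(int),axis=2)<25)).astype('uint8')
for d in cut_out("glue_bottle","wrist")[:1]:
    k=d['pixels'].astype(bool); ys,xs=np.nonzero(k); print(len(xs),xs.min(),xs.max(),ys.min(),ys.max())
    hi=k&(cv2.cvtColor(im,cv2.COLOR_BGR2HSV)[...,1]<70)&(im.max(2)>70); ys,xs=np.nonzero(hi); c=[(xs.min()+xs.max())/2,(ys.min()+ys.max())/2]; print(len(xs),xs.min(),xs.max(),ys.min(),ys.max(),onz(p,[(xs.mean(),ys.mean())],.064),onz(p,[c],.064))
go([.460,-.128,.06],182.4)
E
```

```text
clock: 30.12
eef_pos: [0.5312, -0.0113, 0.2148]
tool_rot: [-0.019, 1.0, -0.0, -0.0]
ft_force: [-0.3, 0.6, -0.4]
grip_width: 0.0725
grasp_force: 0.0
clock: 31.0
eef_pos: [0.4611, -0.1279, 0.1704]
tool_rot: [-0.022, 1.0, -0.0, 0.001]
ft_force: [-0.5, 0.4, -0.5]
grip_width: 0.0726
grasp_force: 0.0
sd mm [0.16 0.03 0.12] [0.13 0.02 0.09] yaw sd 0.007
[ 0.46090286 -0.12795509  0.17022624] -177.51425206515447
0.7 [ 0.4641 -0.1288  0.0005]
0.47 [0.5694 0.1118 0.0305]
now 31.25 [ 0.4601 -0.1281  0.1697] -177.56 J6 -0.31 go [0.001 0.001 0.731] turn 0.0002
```

```bash
python3 -m creep '.85 0 0 .3 0;.85 0 0 .6 0;.85 0 0 .73 0;.85 0 0 .73 0;.6 0 0 .73 0;.4 0 0 .73 0;.2 0 0 .73 0;.2 0 0 .73 0;.2 0 0 .73 0;.2 0 0 .73 0' && python3 -m creep '.2 0 0 -.1 0;.2 0 0 -.4 0;.2 0 0 -.8 0;.2 0 0 -1 0;.2 0 0 -1 0;.2 0 0 -1 0'
python3 - <<'E'
from fit import *
E,Y,p,im=avg(3); cv2.imwrite("pics/w17.png",im); print(E,Y)
for d in spot_point("glue_bottle","wrist"): print(round(d['conf'],2),np.round(d['at'],4),np.round(d['at']-E,4))
camera("scene"); print([np.round(d['at']-E,4) for d in spot_point("glue_bottle","scene")])
go([.528,.1085,E[2]],182.4)
E
```

```text
clock: 32.5
eef_pos: [0.4611, -0.1287, 0.0614]
tool_rot: [-0.021, 1.0, -0.0, 0.002]
ft_force: [-1.0, -0.0, 5.9]
grip_width: 0.0395
grasp_force: 60.1
clock: 33.25
eef_pos: [0.4592, -0.1282, 0.2091]
tool_rot: [-0.021, 1.0, 0.0, -0.001]
ft_force: [-0.4, -0.2, -1.1]
grip_width: 0.0392
grasp_force: 60.5
sd mm [0.21 0.06 0.36] [0.1  0.03 0.29] yaw sd 0.002
[ 0.4589214  -0.12812152  0.20859745] -177.58958972266484
0.7 [ 0.4629 -0.1267  0.1486] [ 0.004   0.0014 -0.06  ]
[array([ 0.0006,  0.    , -0.0629])]
now 33.55 [ 0.4593 -0.1282  0.2088] -177.59 J6 -0.31 go [-5.240e-01  1.557e+00  1.000e-03] turn 0.0001
```

```bash
python3 -m creep '.2 -.08 .25 0 0;.2 -.17 .5 0 0;.2 -.26 .778 0 0;.2 -.26 .778 0 0' && python3 -m creep '.2 -.08 .25 0 0;.2 -.17 .5 0 0;.2 -.26 .7 0 0;.2 -.262 .778 0 0;.2 -.262 .778 .2 0;.2 -.262 .778 .4 0;.2 -.262 .778 .4 0;.2 -.262 .778 .4 0'
python3 - <<'E'
from fit import *
E,Y,p,im=avg(6); cv2.imwrite("pics/w18.png",im); print(E,Y)
for n in("glue_bottle","motor","top_tray"): print(n,[np.round(d['at'],4) for d in spot_point(n,"wrist")])
go([.528,.1085,.1105],182.4)
E
```

```text
clock: 34.05
eef_pos: [0.4943, -0.0078, 0.2092]
tool_rot: [-0.023, 1.0, 0.0, -0.0]
ft_force: [0.3, -1.0, 0.2]
grip_width: 0.0393
grasp_force: 60.6
clock: 35.05
eef_pos: [0.5286, 0.1075, 0.1507]
tool_rot: [-0.021, 1.0, -0.0, 0.0]
ft_force: [-0.2, 0.8, -1.8]
grip_width: 0.039
grasp_force: 60.7
sd mm [0.23 0.23 0.24] [0.15 0.19 0.18] yaw sd 0.017
[0.52903543 0.10787377 0.15117361] -177.62305954668344
glue_bottle [array([0.5307, 0.108 , 0.0881])]
motor [array([ 4.380e-01,  2.647e-01, -4.000e-04])]
top_tray [array([0.4826, 0.3393, 0.0053]), array([0.531 , 0.1103, 0.0901])]
now 35.5 [0.5284 0.1082 0.1502] -177.58 J6 0.16 go [0.003 0.002 0.264] turn 0.0001
```

```bash
python3 -m creep '.2 .003 .002 .1 0;.2 .003 .002 .2 0;.2 .003 .002 .255 0;.2 .003 .002 .255 0;.2 .003 .002 .265 0;.2 .003 .002 .265 0' && python3 -m creep '.55 0 0 0 0;.6 0 0 0 0;.62 0 0 0 0;.62 0 0 0 0;.62 0 0 -.1 0;.62 0 0 -.4 0;.62 0 0 -.9 0;.62 0 0 -.9 0;.62 0 0 -.9 0;.62 0 0 -.9 0;.62 0 0 -.9 0'
python3 - <<'E'
from fit import *
E,Y,p,im=avg(6); cv2.imwrite("pics/w19.png",im); print(E,Y)
for c in("wrist","scene","top"):
  camera(c)
  for n in("glue_bottle","motor","top_tray","screw_jar","profile"): print(c,n,[np.round(d['at'],3).tolist() for d in spot_point(n,c)])
E
```

```text
clock: 36.25
eef_pos: [0.5279, 0.1084, 0.1105]
tool_rot: [-0.021, 1.0, 0.0, 0.0]
ft_force: [-1.4, -0.1, 4.6]
grip_width: 0.0391
grasp_force: 61.5
clock: 37.62
eef_pos: [0.5268, 0.1082, 0.2432]
tool_rot: [-0.021, 1.0, -0.0, -0.002]
ft_force: [-0.0, 0.0, -0.7]
grip_width: 0.0532
grasp_force: 0.0
sd mm [0.27 0.06 0.44] [0.17 0.03 0.37] yaw sd 0.002
[0.52719482 0.10828822 0.24378468] -177.58826024399505
wrist glue_bottle [[0.529, 0.11, 0.048]]
wrist motor [[0.608, 0.11, 0.049], [0.436, 0.268, -0.001]]
wrist top_tray [[0.565, 0.11, 0.033]]
wrist screw_jar [[0.358, -0.266, 0.002]]
wrist profile [[0.479, 0.34, 0.008]]
scene glue_bottle [[0.526, 0.11, 0.052]]
scene motor [[0.438, 0.266, 0.003]]
scene top_tray [[0.566, 0.107, 0.032]]
scene screw_jar [[0.36, -0.269, 0.003]]
scene profile [[0.483, 0.343, 0.001]]
top glue_bottle []
top motor []
top top_tray [[0.569, 0.109, 0.031]]
top screw_jar [[0.357, -0.271, -0.002]]
top profile [[0.48, 0.342, 0.005]]
```

All the parts are at their targets and the gripper is clear, so I'm handing in.

```bash
python3 -c "
from workcell import ticket
print(ticket.job_done())"
```

```text
the job is handed in; nothing more can be done
None
```

The drive kit is packed in the required order and handed in at about 38 s of the 104 s; the last camera readings put the upper tray at seated height with motor and bottle on it, and the hand-in gave no verdict.

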